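# Set the sprung forceps to the marked gap

## Robot

A 6-joint arm with a two-finger parallel gripper is mounted at the origin on the work surface; the furniture and walls round the work are solid. World frame = base frame: x ahead of the robot, y to its left, z up, the work surface at z = 0. Lengths are in m, angles in rad, forces in N, time in s.
With the tool pointing down it reaches from about 0.375 to 0.75 m from the base axis. Payload 9 kg.
Tool frame: the origin (TCP) lies at the very end of the fingers, on their centre line; the grasp point (between the pads) lies 19 mm behind it; z points along the fingers, y is the line along which they close (so a half turn about z gives the same grasp; the last joint's range is limited). The gripper opens to 85 mm and grips with 20 to 120 N. Pads are 22 mm wide; open, the fingers measure 114 mm over their backs; the gripper's body (76 mm by 85 mm) begins 54 mm behind the grasp point. The pads swing forward as they close: fully open they stand 13 mm farther back than shut.
Start: joints at [1.012, 0.104, 0.097, 1.564, 0, 1.353], TCP at [0.201, 0.566, 0.231] pointing down, gripper open.
Joint ranges: [-2.99, 2.99], [-0.84, 1.86], [-1.1, 1.16], [-1.84, 2.11], [-1.51, 1.56], [-3.14, 3.14]. Speed limits (rad/s): [2.22, 2.22, 2.57, 3.14, 3.14, 3.14].

## Interface

Orientations are given as a unit quaternion [w, x, y, z].
In Python, from workcell import monitor, imaging, ticket gives the robot as it stands. The module is installed in compiled form; this text tells all that it offers.
- The arm moves only by the tool arm_command, never from a script. Its argument "plan" is a list of rows, each a list of 7 numbers: the finger opening in m, from 0 to 0.0854, then the shift along the tool's x, y, z in m, then the turn, a rotation vector about the tool's x, y, z in rad. In form: [[gripper, x, y, z, ax, ay, az], ...]. A call has 1 to 10 rows; each row shifts and turns the commanded pose from where the row before left it, along the tool's axes as they then stand; what a row does not reach is not made up. A row lasts 1/8 s, in which the tool goes at most 62.5 mm and 10.7 degrees, less where a joint would pass 70% of its speed; a pose out of reach is approached as far as the arm can. A call with a gripper value outside its range is refused whole. The fingers move at their own pace and stop on an object; the grip force is fixed at half the most. Time passes only in rows, so rows that do not move let the fingers close. It gives the time, the measured TCP pose, the force, the opening and the grip force at its end, in the units of the state.
- monitor.sense(): the state, without advancing time (a new reading comes with each control period).
- imaging.grab_frame(name): name is "scene" or "top"; returns (picture, depth): 420x560x3 uint8, blue, green, red; 420x560 float32, m along the optical axis (not along the pixel's ray), 0 where there is no reading.
- imaging.camera_info(name): a dict with "camera_matrix" (3x3 intrinsics, pixels), "cam_to_world" (4x4, takes a point from camera to world coordinates). Camera axes: x right, y up, looking along -z (the intrinsics and any distortion apply to the point x, -y, -z); pixel columns grow to the right and rows downward; lengths in m; the calibration is good to about 2 mm. A picture is of the moment at which its call begins. camera_info takes no time and is no camera call.
- ticket.finish_job(): hands the job in; it is judged then, once.
Trained networks look in the newest picture that a camera, given by its name, has taken for a name from the list of things; names that differ only in an ending like _2 or _b are one class to them, and where a whole thing is asked for, a point or a joint stands for the part that bears it (a point fixed in the world has none). Each returns a list of dicts, best first, with "p" (0 to 1); they miss things now and then, are a little off and sometimes report something else, mostly with a low value. They report only what shows in the picture. A call takes as long as a camera call.
- imaging.find_in(camera, query): "at" ([row, column] in pixels, amid what is visible of it).
- imaging.regions_of(camera, query): "mask" (420x560 bool, what is visible of it) and "at" ([row, column] in pixels, amid what is visible of it).
The state is a dict: "time_s": time; "joints": joint angles; "dq": joint speeds; "tau": joint torques, N m; "position": TCP position; "ee_rot": TCP orientation; "contact_force": force on the tool from outside, world axes, zero at the start; "moment": the same for the moment, N m; "grip_width": finger opening in m; "finger_force": force on a finger pad.
Only numpy, scipy, OpenCV 4.12 (cv2) and the standard library are available. Lean on these libraries where they do the work, as an engineer would, in place of code of your own. Each camera call takes 0.05 s, during which the arm holds its last target. There are 200 camera calls.

## Task

Clear the static first: squeeze the trigger of the antistatic pistol on its stand fully and let it spring back. Then grip the big sprung forceps on the forceps rest across their two arms, squeeze them until the tips are as far apart as the two lines on the rest (12 mm) without ever pinching the tips shut, keep that gap and lift the forceps level, at least 5 cm up off the rest. Finish holding them there, still squeezed to that gap, and leave the weighing boat and the marker alone.

Things in the scene. Friction and masses are not known exactly. Their poses are not given: they have to be found in the camera images.
- pistol: Grey antistatic pistol lying on its side, clamped by its barrel to a dark fixed stand. Origin on the bench, 4 mm to +y from below the squeeze point. Barrel (138 mm long, 36 thick; clamp top 75 mm high) along the body's y, nozzle to +y, axis at x = +60 mm; stand and base only at x > +25 mm. Level handle along x from the barrel to x = -49 mm, 42 to 68 mm high, back face y = -26 mm, front y = +2 mm.
- pistol_squeeze (a point): 55 mm above the bench, midway between the handle's back and the outer face of the fully squeezed trigger (to 1 mm). The black trigger is a bar 16 mm high, 10 thick, from its pivot at pistol x = +36 mm to x = -22 mm; free, its outer face is at pistol y = +24 mm. Axes as the pistol's. Fingers lowered either side and closing along y onto this point squeeze trigger to handle.
- trigger (a joint): Trigger angle, rad: 0 free, grows as it is squeezed, 0.20 is the stop. About 3.5 N at the squeeze point starts it, 7 N brings it to the stop, where handle and trigger measure 43 mm together (50 mm free); it springs back when let go. Fully squeezed means over 0.15, let go under 0.04.
- rest: Aluminium forceps rest fixed to the bench: base plate 200 x 64 x 6 mm, origin under its centre, long side along x. A rear post (x = -96 to -60 mm, top 40 mm high, two side lips 6 mm higher) carries the forceps' bow; a front table with a white plate (x = +46 to +98 mm, top 40 mm high) lies under the tips. Between them it is open above the base plate.
- mark_left (a point): On the left (+y) one of two thin dark lines on the white plate, at plate height, 6 mm from the middle. The lines run along the rest's x axis, 12 mm apart: the marked tip gap, measured between the inner faces of the tips.
- mark_right (a point): The same on the right (-y) line.
- forceps: Large steel sprung forceps, 65 g, 167 mm long, loose and level on the rest, bow on the rear post (-x), tips (+x) over the white plate. Origin at mid length on the underside, 40 mm above the bench; z up. Hinge at x = -80 mm. Ribbed grip zone x = -18 to +24 mm: arms 12 mm high, 32 mm over the outer faces when free, 24 mm (faces parallel) at the marked gap. Not the small forceps on the bench.
- forceps_grip (a point): Point midway between the two free arms in the grip zone, 46 mm above the bench on the rest (half height of the arms). Axes as the forceps': close two fingers along its y axis.
- forceps_arm (a joint): Squeeze angle of the left arm against the right, rad: 0 free (tips 27.5 mm apart), grows as squeezed; 0.10 is the marked gap of 12 mm, 0.177 is shut. Each 0.01 rad is 1.55 mm of tip gap and about 0.85 mm of finger opening. Spring: about 6.5 N at the grip zone at the marked gap, in proportion.
- tip_left (a point): Inner face of the left (+y) tip, at its front end. The tip gap is the distance between tip_left and tip_right.
- tip_right (a point): Inner face of the right (-y) tip, at its front end.
- boat: White weighing boat 62 x 62 x 14 mm on the bench, a bystander; leave it.
- marker: Felt marker 138 mm long on the bench, a bystander; leave it.

How it is judged:
By the outcome, as a careful person would: the job done as asked, in the order asked, and still so for the second after the job is handed in, while the arm keeps its last pose, push and grip.
It also fails if it takes over 45 s, if anything falls off the work surface, if the arm or the gripper's body presses on something with over 40 N, if the wrist force passes 120 N, or if a joint passes its speed limit or range.

## Working session

There is one attempt and no reset: what is moved stays moved. The work goes in short steps, Python scripts to look and compute and a tool call to move; the robot and the scene stay as the last step left them, time stands still between calls to the robot, and variables do not carry over. Pictures are saved under pics/ and viewed, at most 10 in all, crops included, and the job is handed in when it is done.

Besides the shell and the picture viewer there is one more tool, called after ">>>" in YAML: its name, and indented under it one key for each argument. arm_command: Moves the arm, as the interface text tells. Its arguments: {"type":"object","properties":{"plan":{"type":"array","items":{"type":"array","items":{"type":"number"}}}},"required":["plan"]}

```bash
mkdir -p pics
cat > h.py <<'E'
import numpy as np, cv2
from workcell import monitor, imaging, ticket
def grab(n,f=None):
    p,d=imaging.grab_frame(n)
    if f: cv2.imwrite('pics/'+f,p)
    return p,d
def w(n,rc,z=None,d=None):
    "pixels (row,col) -> world, by depth value d or on plane z"
    I=imaging.camera_info(n);K=np.array(I["camera_matrix"]);T=np.array(I["cam_to_world"])
    r,c=np.atleast_2d(rc).astype(float).T
    v=np.stack([(c-K[0,2])/K[0,0],-(r-K[1,2])/K[1,1],-np.ones_like(r)],1)@T[:3,:3].T
    s=(z-T[2,3])/v[:,2] if z is not None else d
    return T[:3,3]+v*np.reshape(s,(-1,1))
E
python3 - <<'E'
from h import *
print(monitor.sense()); print(imaging.camera_info("top"),imaging.camera_info("scene"))
for n in("top","scene"):
    p,d=grab(n,n+'1.png')
    for q in("pistol","trigger","pistol_squeeze","rest","mark_left","mark_right","forceps","forceps_grip","tip_left","tip_right","boat","marker"):
        for o in imaging.find_in(n,q)[:2]:
            a=np.array(o["at"]);k=d[int(a[0]),int(a[1])]
            print(n,q,round(o["p"],2),a.round(1),w(n,a,d=k).round(4)[0])
E
```

```text
{'time_s': 0.0, 'joints': array([1.01228771e+00, 1.04725954e-01, 9.64530450e-02, 1.56388789e+00,
       5.18312823e-05, 1.35307820e+00]), 'dq': array([ 0.00163446,  0.00068416,  0.00043533, -0.00055786, -0.00031162,
        0.00108192]), 'tau': array([-1.46566810e-03, -5.56924796e+01,  5.03652728e+01,  1.66480383e-02,
       -3.01751516e-04,  3.54354984e-05]), 'position': array([0.20034518, 0.56521094, 0.23049779]), 'ee_rot': array([-2.82175565e-04,  1.69571862e-01,  9.85517589e-01, -6.21687210e-04]), 'contact_force': array([-0.33426134, -0.83296974, -0.68758404]), 'moment': array([-0.02988706, -0.00572097,  0.00784386]), 'finger_force': 0.0, 'grip_width': 0.08550201795292267}
{'camera_matrix': array([[505.7839836 ,   0.        , 272.31846595],
       [  0.        , 505.7839836 , 210.91647502],
       [  0.        ,   0.        ,   1.        ]]), 'cam_to_world': array([[-0.02758147,  0.98149841, -0.1894733 ,  0.36294823],
       [-0.9989704 , -0.03389378, -0.0301553 ,  0.23467514],
       [-0.03601935,  0.18844649,  0.98142271,  0.93894416],
       [ 0.        ,  0.        ,  0.     
[... 1273 characters left out ...]
0.1169 0.0092]
scene pistol_squeeze 0.62 [204.1 269.1] [0.6896 0.1365 0.0082]
scene rest 0.82 [288.8 263.6] [0.4221 0.3937 0.0055]
scene mark_left 0.87 [286.6 261.7] [0.4288 0.3923 0.0062]
scene mark_left 0.64 [272.1 265. ] [0.4056 0.4038 0.0529]
scene mark_right 0.67 [290.1 262.5] [0.42   0.3982 0.006 ]
scene forceps 0.62 [272.  272.4] [0.4541 0.3428 0.0026]
scene forceps 0.48 [225.9 271.1] [0.6032 0.209  0.0009]
scene forceps_grip 0.88 [273.4 265.8] [0.4018 0.4054 0.0528]
scene tip_left 0.77 [275.3 263.1] [0.4074 0.4066 0.0469]
scene tip_right 0.9 [272.6 267.4] [0.402  0.4015 0.0525]
scene boat 0.63 [227.  268.6] [0.6014 0.2187 0.002 ]
scene marker 0.35 [272.3 267.5] [0.4021 0.4013 0.053 ]
```

View pics/top1.png

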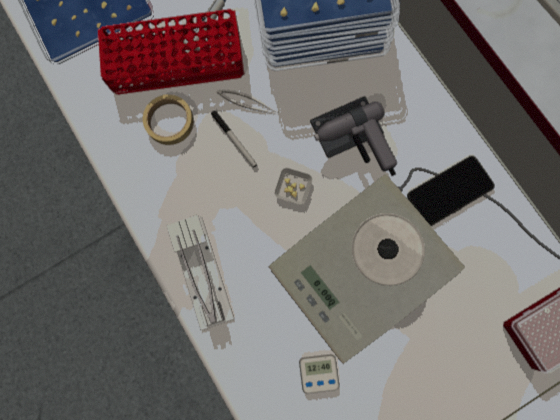

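View pics/scene1.png

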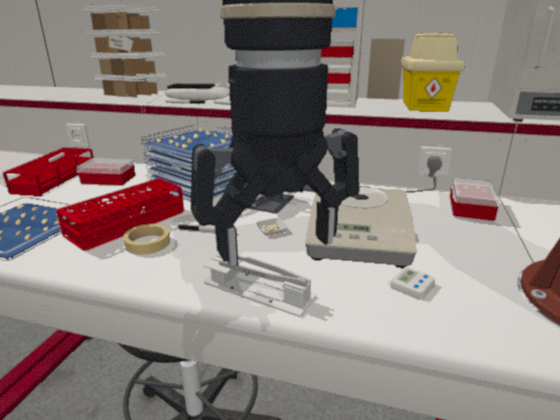

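Run:
```python
from h import *
p,d=grab("top")
np.save('d0.npy',d)
a=cv2.resize(p[205:340,150:250],None,fx=4,fy=4,interpolation=3)
b=cv2.resize(p[85:185,305:405],None,fx=4,fy=4,interpolation=3)
im=np.zeros((540,800,3),np.uint8);im[:,:400]=a;im[:400,400:]=b;cv2.imwrite('pics/crop.png',im)
rr,cc=np.mgrid[0:420,0:560]
P=w("top",np.c_[rr.ravel(),cc.ravel()],d=d.ravel()).reshape(420,560,3)
np.save('P0.npy',P)
for (r0,r1,c0,c1,bands) in((205,340,150,250,[(.003,.012),(.034,.044),(.044,.06)]),(85,185,305,405,[(.055,.065),(.065,.0695),(.0695,.08)])):
    Q=P[r0:r1,c0:c1].reshape(-1,3)
    print(np.histogram(Q[:,2],bins=np.arange(-.004,.09,.004)))
    for lo,hi in bands:
        m=Q[(Q[:,2]>lo)&(Q[:,2]<hi)]
        if len(m)>10: print(lo,hi,len(m),m.mean(0).round(4),cv2.minAreaRect((m[:,:2]*1000).astype(np.float32)))
```

```text
(array([2856, 5139, 1736,  425,    8,    4,    9,    6,    5,   12,  329,
        710,  187,  258,  225,    5,    0,    0,    0,    0,    0,    0,
          0]), array([-0.004,  0.   ,  0.004,  0.008,  0.012,  0.016,  0.02 ,  0.024,
        0.028,  0.032,  0.036,  0.04 ,  0.044,  0.048,  0.052,  0.056,
        0.06 ,  0.064,  0.068,  0.072,  0.076,  0.08 ,  0.084,  0.088]))
0.003 0.012 2722 [0.4269 0.3884 0.006 ] ((436.40234375, 403.3117980957031), (187.82704162597656, 248.6667022705078), 88.95713806152344)
0.034 0.044 1045 [0.4788 0.4118 0.0406] ((434.7349853515625, 398.1575622558594), (194.1370391845703, 60.316959381103516), 17.78262710571289)
0.044 0.06 675 [0.4076 0.3898 0.0502] ((433.12054443359375, 394.521240234375), (190.31797790527344, 51.64080047607422), 21.1898136138916)
(array([1720, 4209,  568,  740,   56,    5,    0,    0,    2,    3,    2,
          0,    1,   29,   77,  144,  303,  635,  914,  501,   57,    0,
          0]), array([-0.004,  0.   ,  0.004,  0.008,  0.012,  0.016,  0.02 ,  0.024,
        0.028,  0.032,  0.036,  0.04 ,  0.044,  0.048,  0.052,  0.056,
        0.06 ,  0.064,  0.068,  0.072,  0.076,  0.08 ,  0.084,  0.088]))
0.055 0.065 580 [0.6533 0.1034 0.0614] ((671.61376953125, 83.46142578125), (165.87342834472656, 118.79461669921875), 56.50032424926758)
0.065 0.0695 902 [0.6587 0.0862 0.0676] ((664.4122314453125, 76.81612396240234), (165.86221313476562, 115.2072525024414), 51.447879791259766)
0.0695 0.08 1089 [0.673  0.0969 0.0724] ((641.582763671875, 105.90989685058594), (156.52537536621094, 116.98221588134766), 8.401241302490234)
```

View pics/crop.png

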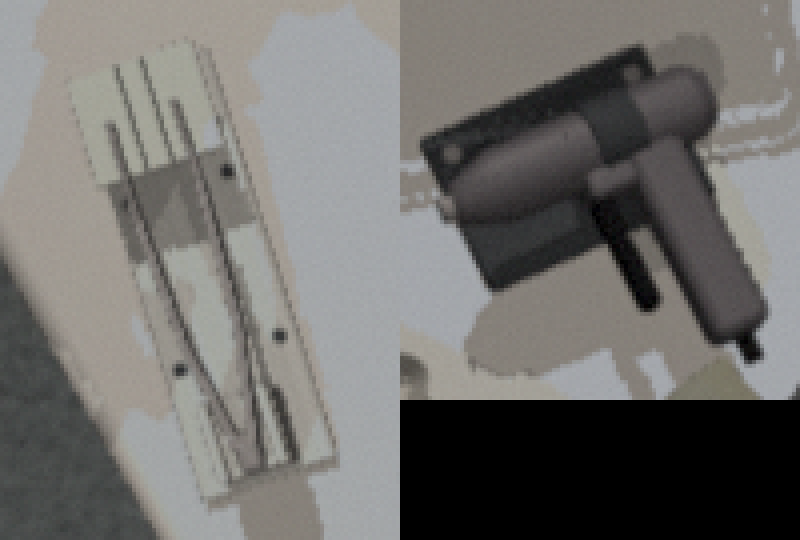

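Run:
```python
from h import *
def C(pts,x0,y0,z): return w("top",[((y-1.5)/4+y0,(x-1.5)/4+x0) for x,y in pts],z=z)[:,:2]*1000
f=lambda p:C(p[1:],150,205,p[0])
def show(n,A):
    print(n,A.round(1).tolist(),'dir',np.degrees(np.arctan2(*(A[0]-A[-1])[::-1])).round(1),'len',np.linalg.norm(A[0]-A[-1]).round(1))
show('lineL',f((.04,(118,68),(147,165))));show('lineR',f((.04,(142,60),(172,160))))
show('armL tip-hinge',f((.052,(112,125),(244,435))));show('armR',f((.052,(176,100),(258,465))))
show('plate L',f((.04,(68,82),(102,185))));show('plate R',f((.04,(195,40),(226,148))))
show('base R',f((.006,(248,200),(338,465))))
show('front',f((.04,(68,82),(195,40))))
g=lambda p:C(p[1:],205,85,p[0])
g=lambda p:C([(x-400,y) for x,y in p[1:]],305,85,p[0])
show('handle front',g((.055,(648,185),(708,330))));show('handle back',g((.055,(705,170),(766,305))))
show('trig outer',g((.055,(597,215),(640,300))));show('trig end',g((.060,(650,308),)*1+((650,308),)))
show('barrel',g((.055,(450,220),(490,150))))
P=np.load('P0.npy')[85:185,305:405].reshape(-1,3)
np.set_printoptions(linewidth=200)
# handle pts: fit
for ang in (28,30,32,34,36,38,40):
    a=np.radians(ang);X=np.array([np.cos(a),np.sin(a)]);Y=np.array([-X[1],X[0]])
    m=P[P[:,2]>.05]; u=m[:,:2]@X*1000;v=m[:,:2]@Y*1000
    s=u<u.min()+50
    t=u>u.max()-40
    print(ang,'umin',u.min().round(1),'umax',u.max().round(1),'v hist',[int(x) for x in np.histogram(v[s],bins=np.arange(v[s].min(),v[s].max(),4))[0]],v[s].min().round(1),v[s].max().round(1))
```

```text
lineL [[522.5, 432.1], [477.8, 418.6]] dir 16.7 len 46.7
lineR [[525.9, 421.1], [479.7, 407.3]] dir 16.7 len 48.1
armL tip-hinge [[494.7, 431.9], [357.7, 373.5]] dir 23.1 len 149.0
armR [[505.1, 403.3], [344.9, 367.5]] dir 12.6 len 164.1
plate L [[516.9, 454.9], [469.5, 438.9]] dir 18.6 len 50.0
plate R [[534.3, 396.9], [484.4, 382.9]] dir 15.7 len 51.8
base R [[464.3, 378.3], [343.0, 338.0]] dir 18.4 len 127.9
front [[516.9, 454.9], [534.3, 396.9]] dir 106.7 len 60.5
handle front [[676.2, 85.7], [606.9, 63.3]] dir 18.0 len 72.9
handle back [[682.4, 59.5], [617.5, 36.6]] dir 19.4 len 68.8
trig outer [[662.9, 109.7], [622.0, 92.7]] dir 22.5 len 44.2
trig end [[616.7, 89.3], [616.7, 89.3]] dir 0.0 len 0.0
barrel [[663.2, 176.4], [696.0, 156.7]] dir 148.9 len 38.3
28 umin 430.6 umax 687.0 v hist [] 36.8 36.8
30 umin 431.7 umax 680.0 v hist [] 21.8 21.8
32 umin 432.2 umax 672.2 v hist [] 6.7 6.7
34 umin 432.1 umax 663.5 v hist [] -8.4 -8.4
36 umin 431.6 umax 654.3 v hist [] -23.5 -23.5
38 umin 430.5 umax 644.7 v hist [4, 0, 0, 0, 0, 0, 0, 0, 0, 0, 0, 0, 0, 0, 0, 0, 0, 0, 0, 0, 0, 0, 0, 0, 0, 0, 0, 0, 0, 0, 0, 0, 0, 0, 0, 0, 0, 0, 0, 0, 0, 0, 0, 0, 0, 0, 0, 0, 0, 0, 0, 0, 0, 0, 0, 0, 0, 0, 0, 0, 0, 0, 0, 0, 0, 0, 0, 0, 0] -316.6 -38.5
40 umin 428.9 umax 634.4 v hist [11, 12, 8, 4, 0, 0, 0, 0, 0, 0, 0, 0, 0, 0, 0, 0, 0, 0, 0, 0, 0, 0, 0, 0, 0, 0, 0, 0, 0, 0, 0, 0, 0, 0, 0, 0, 0, 0, 0, 0, 0, 0, 0, 0, 0, 0, 0, 0, 0, 0, 0, 0, 0, 0, 0, 0, 0, 0, 0, 0, 0, 0, 0, 0, 0, 0, 0, 0, 0, 0] -334.4 -53.5
```

>>> arm_command:
  plan:
    - [0.085,0,0,0,0,0,-0.168]
    - [0.085,0,0,0,0,0,-0.168]
    - [0.085,0,0,0,0,0,-0.168]
    - [0.085,0,0,0,0,0,-0.168]
    - [0.085,-0.02,-0.045,0,0,0,0]
    - [0.085,-0.02,-0.045,0,0,0,0]
    - [0.085,-0.02,-0.045,0,0,0,0]
    - [0.085,-0.02,-0.045,0,0,0,0]
    - [0.085,-0.02,-0.045,0,0,0,0]
    - [0.085,-0.02,-0.045,0,0,0,0]

```text
time_s: 2.6
position: [0.4028, 0.348, 0.2315]
ee_rot: [0.0, -0.165, 0.986, 0.0]
contact_force: [1.1, 0.7, 0.3]
grip_width: 0.0848
finger_force: 0.0
```

>>> arm_command:
  plan:
    - [0.085,-0.02,-0.045,0,0,0,0]
    - [0.085,-0.02,-0.045,0,0,0,0]
    - [0.085,-0.02,-0.045,0,0,0,0]
    - [0.085,-0.02,-0.045,0,0,0,0]
    - [0.085,-0.02,-0.045,0,0,0,0]
    - [0.085,-0.02,-0.045,0,0,0,0]
    - [0.085,-0.02,-0.045,0,0,0,0]
    - [0.085,0,0,0,0,0,0]
    - [0.085,0,0,0,0,0,0]

```text
time_s: 3.72
position: [0.6364, 0.097, 0.2312]
ee_rot: [-0.0, -0.165, 0.986, 0.0]
contact_force: [-0.8, 0.1, -0.1]
grip_width: 0.085
finger_force: 0.0
```

>>> arm_command:
  plan:
    - [0.085,-0.004,-0.029,0.03,0,0,0]
    - [0.085,0,0,0.04,0,0,0]
    - [0.085,0,0,0.04,0,0,0]
    - [0.085,0,0,0.03,0,0,0]
    - [0.085,0,0,0,0,0,0]

```text
time_s: 4.35
position: [0.6475, 0.0722, 0.0892]
ee_rot: [-0.002, -0.166, 0.986, 0.001]
contact_force: [-1.0, 0.1, 0.7]
grip_width: 0.0852
finger_force: 0.0
```

Run:
```python
from h import *
p,d=grab("top");q,e=grab("scene")
im=np.zeros((400,800,3),np.uint8)
im[:,:400]=cv2.resize(p[75:195,300:420],(400,400),interpolation=3)
im[:,400:]=cv2.resize(q[130:250,220:340],(400,400),interpolation=3);cv2.imwrite('pics/near1.png',im)
```

```text
(no output)
```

View pics/near1.png

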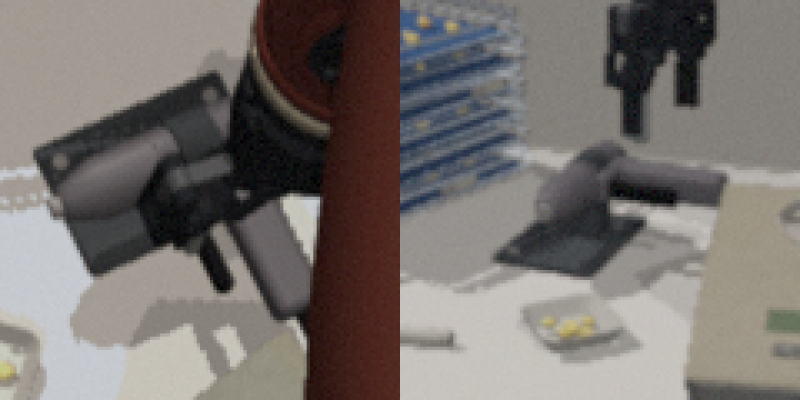

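>>> arm_command:
  plan:
    - [0.085,0.004,0,0.018,0,0,0]
    - [0.085,0,0,0.018,0,0,0]
    - [0.085,0,0,0.016,0,0,0]
    - [0.085,0,0,0,0,0,0]

```text
time_s: 4.95
position: [0.6446, 0.0695, 0.037]
ee_rot: [-0.002, -0.165, 0.986, 0.0]
contact_force: [0.2, -0.9, -0.2]
grip_width: 0.0849
finger_force: 0.0
```

>>> arm_command:
  plan:
    - [0.07,0,0,0,0,0,0]
    - [0.06,0,0,0,0,0,0]
    - [0.055,0,0,0,0,0,0]
    - [0.052,0,0,0,0,0,0]
    - [0.052,0,0,0,0,0,0]

```text
time_s: 5.58
position: [0.6458, 0.0719, 0.0409]
ee_rot: [0.0, -0.166, 0.986, 0.002]
contact_force: [-6.9, 10.7, 9.0]
grip_width: 0.0521
finger_force: 6.1
```

Run:
```python
from h import *
p,d=grab("top");q,e=grab("scene")
im=np.zeros((400,800,3),np.uint8)
im[:,:400]=cv2.resize(p[95:195,320:420],(400,400),interpolation=3)
im[:,400:]=cv2.resize(q[140:230,240:330],(400,400),interpolation=3);cv2.imwrite('pics/near2.png',im)
print(monitor.sense()['contact_force'],monitor.sense()['moment'],monitor.sense()['grip_width'])
```

```text
[-6.57981424 10.14504304  9.09410786] [2.2625039  1.36948272 0.20849428] 0.052599778456426736
```

View pics/near2.png

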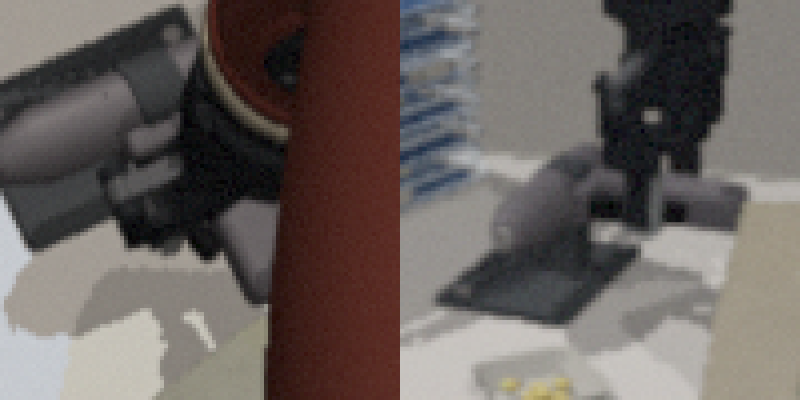

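>>> arm_command:
  plan:
    - [0.052,0,0.004,-0.003,0,0,0]
    - [0.052,0,0,0,0,0,0]

```text
time_s: 5.92
position: [0.6442, 0.0749, 0.0425]
ee_rot: [-0.0, -0.166, 0.986, 0.001]
contact_force: [-4.1, 5.8, -0.8]
grip_width: 0.0524
finger_force: 3.4
```

>>> arm_command:
  plan:
    - [0.05,0,0.001,0,0,0,0]
    - [0.047,0,0,0,0,0,0]
    - [0.045,0,0,0,0,0,0]
    - [0.045,0,0,0,0,0,0]

```text
time_s: 6.42
position: [0.6444, 0.0746, 0.0434]
ee_rot: [0.0, -0.165, 0.986, 0.0]
contact_force: [-4.3, 1.1, 6.1]
grip_width: 0.0451
finger_force: 14.1
```

>>> arm_command:
  plan:
    - [0.043,0,0,0,0,0,0]
    - [0.042,0,0,0,0,0,0]
    - [0.041,0,0,0,0,0,0]
    - [0.041,0,0,0,0,0,0]
    - [0.041,0,0,0,0,0,0]

```text
time_s: 7.05
position: [0.6445, 0.0742, 0.0438]
ee_rot: [0.0, -0.166, 0.986, -0.0]
contact_force: [-6.0, -0.8, 8.6]
grip_width: 0.043
finger_force: 58.6
```

>>> arm_command:
  plan:
    - [0.06,0,0,0,0,0,0]
    - [0.085,0,0,0,0,0,0]
    - [0.085,0,-0.002,0,0,0,0]
    - [0.085,0,0,0,0,0,0]
    - [0.085,0,0,0,0,0,0]
    - [0.085,0,0,-0.04,0,0,0]
    - [0.085,0,0,-0.05,0,0,0]
    - [0.085,0,0,-0.05,0,0,0]
    - [0.085,0,0,-0.02,0,0,0]
    - [0.085,0,0,0,0,0,0]

```text
time_s: 8.3
position: [0.6462, 0.0722, 0.2043]
ee_rot: [0.002, -0.165, 0.986, -0.0]
contact_force: [-0.5, 0.3, -1.1]
grip_width: 0.0851
finger_force: 0.0
```

Run:
```python
from h import *
P=np.load('P0.npy')
# forceps geometry from lines/arms in crop: rest yaw from depth edges of base plate+table
for q in("rest","forceps"):
    for o in imaging.regions_of("top",q)[:2]:
        m=o["mask"];print(q,o["p"],np.array(o["at"]),m.sum(),[x.tolist() if hasattr(x,'tolist') else x for x in (P[m].mean(0).round(4),)])
        Q=P[m];Q=Q[(Q[:,2]>.037)&(Q[:,2]<.043)]
        if len(Q)>10: print(cv2.minAreaRect((Q[:,:2]*1000).astype(np.float32)))
# arms: points in z .048-.056 along rest frame with yaw 17.2
a=np.radians(17.2);X=np.array([np.cos(a),np.sin(a)]);Y=np.array([-X[1],X[0]])
Q=P[205:340,150:250].reshape(-1,3);Q=Q[(Q[:,2]>.047)&(Q[:,2]<.056)]
u=Q[:,:2]@X*1000;v=Q[:,:2]@Y*1000
for lo in range(430,620,10):
    s=(u>=lo)&(u<lo+10)
    if s.sum()>3: print(lo,s.sum(),np.sort(v[s]).round(0).astype(int).tolist()[::max(1,s.sum()//16)])
```

```text
rest 0.64 [267.3 199.1] 3267 [[0.4369, 0.3959, 0.0246]]
((434.1522521972656, 399.63006591796875), (193.58692932128906, 60.38932800292969), 16.68972396850586)
forceps 0.86 [281.7 210. ] 439 [[0.4113, 0.3885, 0.0527]]
((407.4576110839844, 390.28759765625), (113.177978515625, 28.01450538635254), 13.032440185546875)
430 14 [237, 238, 247, 248, 249, 249, 251, 252, 252, 253, 254, 255, 265, 266]
440 46 [236, 239, 246, 246, 247, 247, 248, 248, 250, 250, 250, 251, 251, 252, 252, 253, 253, 254, 255, 255, 256, 256, 265]
450 55 [236, 239, 240, 244, 245, 246, 247, 248, 250, 252, 254, 254, 255, 256, 257, 263, 266, 267, 268]
460 46 [237, 238, 239, 240, 243, 243, 244, 244, 245, 245, 246, 247, 255, 256, 256, 257, 258, 258, 259, 259, 260, 264, 266]
470 34 [241, 241, 242, 242, 243, 244, 244, 245, 258, 258, 259, 259, 260, 261, 261, 262, 266]
480 31 [239, 239, 240, 241, 241, 241, 241, 242, 242, 242, 242, 243, 243, 243, 243, 244, 259, 260, 260, 260, 261, 261, 261, 261, 262, 262, 263, 263, 263, 264, 264]
490 29 [237, 238, 238, 239, 239, 239, 239, 239, 240, 240, 240, 241, 241, 241, 241, 261, 261, 262, 262, 
[... 501 characters left out ...]
36, 236, 236, 237, 237, 237, 237, 238, 239, 239, 239, 240, 265, 265, 265, 266, 266, 266, 266, 267, 267, 267, 267, 268, 268, 269, 269, 270]
550 32 [235, 235, 236, 236, 237, 237, 238, 239, 266, 266, 267, 267, 268, 269, 269, 270]
560 25 [235, 235, 235, 236, 236, 236, 236, 237, 237, 238, 238, 238, 239, 266, 266, 266, 267, 267, 268, 268, 268, 269, 269, 269, 270]
570 20 [235, 236, 236, 236, 237, 237, 237, 238, 238, 238, 267, 267, 267, 268, 268, 269, 269, 269, 269, 269]
580 17 [236, 236, 236, 236, 237, 237, 238, 238, 238, 238, 267, 267, 268, 268, 268, 269, 269]
590 19 [236, 236, 237, 237, 237, 237, 238, 238, 239, 266, 267, 267, 267, 268, 268, 269, 269, 269, 269]
600 6 [236, 238, 238, 267, 268, 269]
```

>>> arm_command:
  plan:
    - [0.085,0,0,0,0,0,0.026]
    - [0.085,0.0162,0.0535,0,0,0,0]
    - [0.085,0.0162,0.0535,0,0,0,0]
    - [0.085,0.0162,0.0535,0,0,0,0]
    - [0.085,0.0162,0.0535,0,0,0,0]
    - [0.085,0.0162,0.0535,0,0,0,0]
    - [0.085,0.0162,0.0535,0,0,0,0]
    - [0.085,0.0165,0.0537,0,0,0,0]
    - [0.085,0,0,0,0,0,0]
    - [0.085,0,0,0,0,0,0]

```text
time_s: 9.65
position: [0.4238, 0.3952, 0.2014]
ee_rot: [-0.001, -0.152, 0.988, -0.0]
contact_force: [0.8, -0.2, 0.8]
grip_width: 0.0851
finger_force: 0.0
```

Run:
```python
from h import *
p,d=grab("top");q,e=grab("scene")
im=np.zeros((400,800,3),np.uint8)
im[:,:400]=cv2.resize(p[85:185,305:405],(400,400),interpolation=3)
im[:,400:]=cv2.resize(q[200:320,200:320],(400,400),interpolation=3);cv2.imwrite('pics/near3.png',im)
```

```text
(no output)
```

View pics/near3.png

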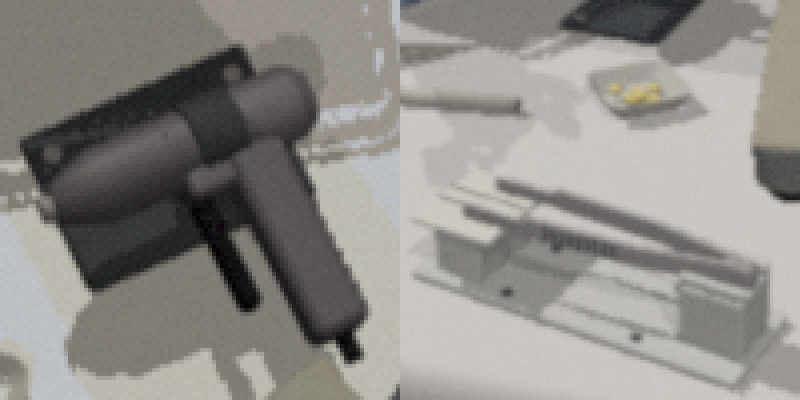

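>>> arm_command:
  plan:
    - [0.085,-0.001,0,0.04,0,0,0]
    - [0.085,0,0,0.04,0,0,0]
    - [0.085,0,0,0.03,0,0,0]
    - [0.085,0,0,0.025,0,0,0]
    - [0.085,0,0,0.02,0,0,0]
    - [0.085,0,0,0.012,0,0,0]
    - [0.085,0,0,0.008,0,0,0]
    - [0.085,0,0,0,0,0,0]

```text
time_s: 10.75
position: [0.4251, 0.3957, 0.0272]
ee_rot: [-0.0, -0.152, 0.988, -0.0]
contact_force: [-0.5, -0.5, 0.5]
grip_width: 0.0853
finger_force: 0.0
```

>>> arm_command:
  plan:
    - [0.07,0,0,0,0,0,0]
    - [0.055,0,0,0,0,0,0]
    - [0.045,0,0,0,0,0,0]
    - [0.042,0,0,0,0,0,0]
    - [0.042,0,0,0,0,0,0]

```text
time_s: 11.38
position: [0.425, 0.3958, 0.0274]
ee_rot: [0.0, -0.152, 0.988, 0.0]
contact_force: [-0.9, -0.1, -0.4]
grip_width: 0.0419
finger_force: 0.0
```

Run:
```python
from h import *
p,d=grab("top");q,e=grab("scene")
im=np.zeros((480,800,3),np.uint8)
im[:,:400]=cv2.resize(p[215:335,150:250],(400,480),interpolation=3)
im[:400,400:]=cv2.resize(q[230:310,200:280],(400,400),interpolation=3);cv2.imwrite('pics/near4.png',im)
s=monitor.sense();print(s['contact_force'],s['grip_width'],s['position'])
```

```text
[-0.11737117 -0.44727691 -0.44207388] 0.042011635565124356 [0.42502695 0.39579711 0.0273129 ]
```

View pics/near4.png

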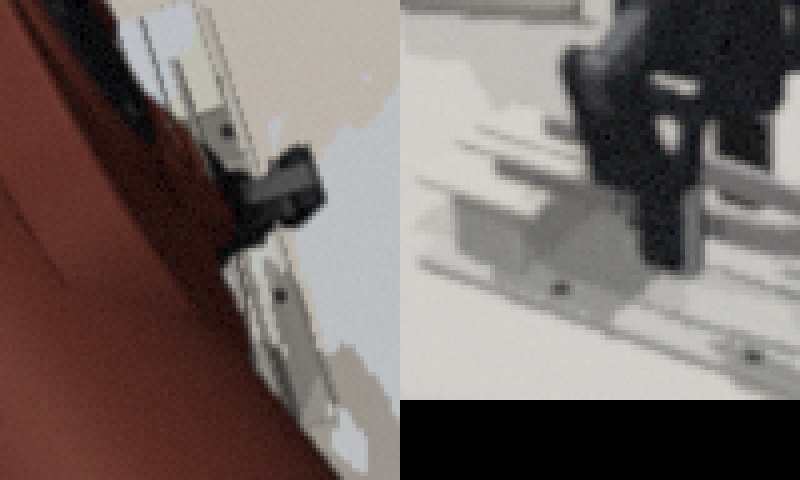

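>>> arm_command:
  plan:
    - [0.038,0,0,0,0,0,0]
    - [0.035,0,0,0,0,0,0]
    - [0.033,0,0,0,0,0,0]
    - [0.031,0,0,0,0,0,0]
    - [0.031,0,0,0,0,0,0]

```text
time_s: 12.1
position: [0.4251, 0.3959, 0.0274]
ee_rot: [0.0, -0.152, 0.988, 0.0]
contact_force: [0.7, 0.3, 1.4]
grip_width: 0.0311
finger_force: 1.5
```

>>> arm_command:
  plan:
    - [0.03,0,0,0,0,0,0]
    - [0.029,0,0,0,0,0,0]
    - [0.028,0,0,0,0,0,0]
    - [0.027,0,0,0,0,0,0]
    - [0.026,0,0,0,0,0,0]
    - [0.0255,0,0,0,0,0,0]
    - [0.025,0,0,0,0,0,0]
    - [0.025,0,0,0,0,0,0]

```text
time_s: 13.1
position: [0.4254, 0.396, 0.0279]
ee_rot: [0.0, -0.152, 0.988, 0.0]
contact_force: [0.4, 0.7, 6.6]
grip_width: 0.0252
finger_force: 8.3
```

```bash
cat > look.py <<'E'
from h import *
import sys
q,e=grab("scene")
f=cv2.resize(q[240:280,205:265],(780,520),interpolation=2);cv2.imwrite('pics/'+sys.argv[1],f)
s=monitor.sense();print(s['contact_force'],s['grip_width'],s['finger_force'],s['position'])
for n in("tip_left","tip_right"):
    for o in imaging.find_in("scene",n)[:3]: print(n,o)
E
python3 look.py g1.png
```

```text
[-1.04954843e-03  3.13046327e-02  6.23477211e+00] 0.025085148555546163 8.25564131140709 [0.42544683 0.39603648 0.02787923]
tip_left {'at': [273.1, 265.9], 'p': 0.83}
tip_right {'at': [273.3, 272.0], 'p': 0.62}
tip_right {'at': [286.8, 262.1], 'p': 0.36}
```

View pics/g1.png

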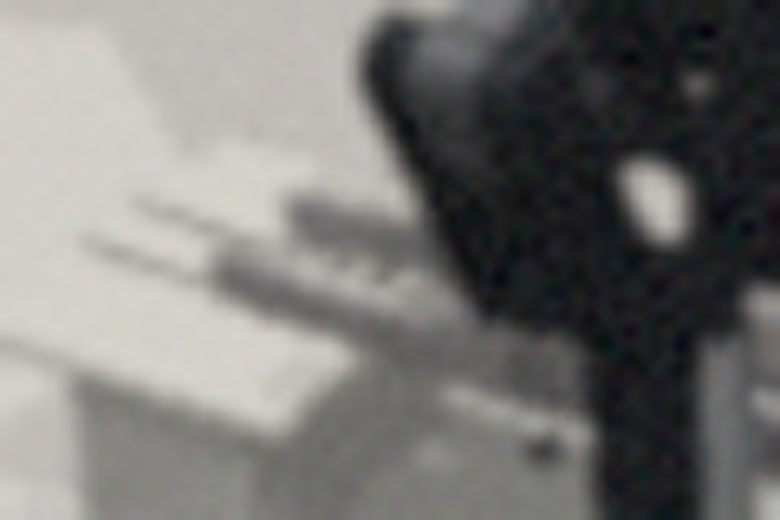

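>>> arm_command:
  plan:
    - [0.0245,0,0,0,0,0,0]
    - [0.024,0,0,0,0,0,0]
    - [0.024,0,0,0,0,0,0]
    - [0.024,0,0,0,0,0,0]

```text
time_s: 13.75
position: [0.4255, 0.396, 0.0279]
ee_rot: [0.001, -0.152, 0.988, 0.0]
contact_force: [0.2, 0.2, 5.7]
grip_width: 0.0242
finger_force: 9.5
```

```bash
python3 look.py g2.png
python3 - <<'E'
from h import *
for n,a,b in(("free",(263.6,219.5),(255.5,229.4)),("25mm",(260.8,221.4),(256.5,227))):
    A=w("scene",[a,b],z=.046)[:,:2]*1000;print(n,A.round(1),np.linalg.norm(A[0]-A[1]).round(1),'yaw',np.degrees(np.arctan2(*(A[0]-A[1])[::-1])).round(1))
E
```

```text
[-0.49145317  0.35729335  6.6525576 ] 0.024225208496325416 9.517014026641846 [0.42548802 0.39605322 0.02793933]
tip_left {'at': [273.1, 272.3], 'p': 0.56}
tip_left {'at': [289.1, 260.2], 'p': 0.55}
tip_right {'at': [270.0, 270.6], 'p': 0.8}
free [[490.7 436.9]
 [500.8 407.1]] 31.5 yaw 108.8
25mm [[496.  428.8]
 [501.  412.5]] 17.1 yaw 107.0
```

View pics/g2.png

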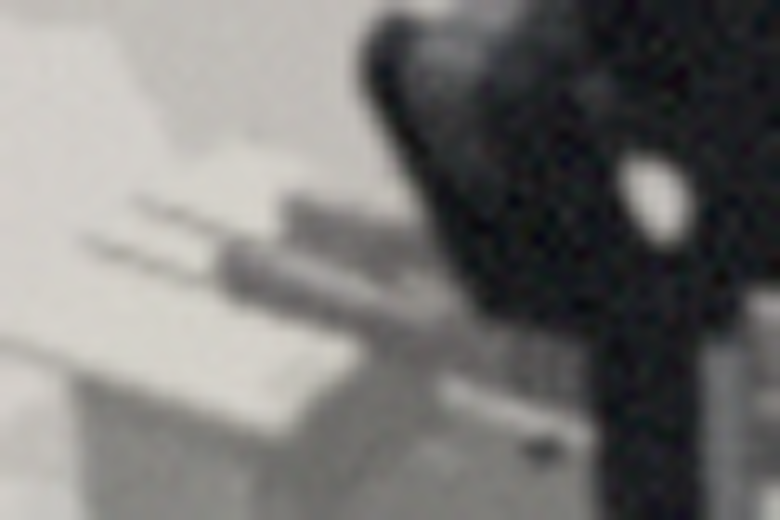

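>>> arm_command:
  plan:
    - [0.024,0,0,-0.002,0,0,0]
    - [0.024,0,0,-0.004,0,0,0]
    - [0.024,0,0,-0.008,0,0,0]
    - [0.024,0,0,-0.012,0,0,0]
    - [0.024,0,0,-0.014,0,0,0]
    - [0.024,0,0,-0.014,0,0,0]
    - [0.024,0,0,-0.01,0,0,0]
    - [0.024,0,0,-0.006,0,0,0]
    - [0.024,0,0,0,0,0,0]
    - [0.024,0,0,0,0,0,0]

```text
time_s: 15.15
position: [0.4247, 0.3956, 0.0968]
ee_rot: [-0.0, -0.152, 0.988, -0.0]
contact_force: [0.6, 0.7, -0.9]
grip_width: 0.0241
finger_force: 6.7
```

Run:
```python
from h import *
F=[grab("scene") for _ in range(6)]
q=np.mean([f[0] for f in F],0).astype(np.uint8); d=np.median([f[1] for f in F],0)
np.save('q.npy',q);np.save('dq.npy',d)
c=q[195:285,190:310]
f=cv2.resize(c,(800,600),interpolation=2);cv2.imwrite('pics/lift.png',f)
s=monitor.sense();print(s['contact_force'],s['grip_width'],s['finger_force'],s['position'])
rr,cc=np.mgrid[0:420,0:560]
P=w("scene",np.c_[rr.ravel(),cc.ravel()],d=d.ravel())
a=np.radians(17.5);X=np.array([np.cos(a),np.sin(a)]);Y=np.array([-X[1],X[0]])
o=s['position'][:2]
u=(P[:,:2]-o)@X*1000;v=(P[:,:2]-o)@Y*1000
z=P[:,2]*1000
for lo in range(-90,100,10):
    k=(u>=lo)&(u<lo+10)&(abs(v)<22)&(z>75)&(z<135)
    if k.sum()>2 and not -25<lo+5<30: print(lo,k.sum(),'z',np.percentile(z[k],[5,50,95]).round(1),'v',np.percentile(v[k],[0,10,25,50,75,90,100]).round(1))
```

```text
[ 0.05340032  0.84785449 -0.37803521] 0.023983590875916033 6.692001521587372 [0.42492584 0.39574897 0.09712527]
-90 50 z [111.5 117.9 121.6] v [-3.8 -1.5  1.1  3.4  4.3  4.6  5.2]
-80 58 z [111.3 119.3 121.8] v [-5.7 -2.6  2.2  4.5  5.   5.3  6.1]
-70 61 z [111.  118.6 121.8] v [-6.9 -4.4 -3.3  5.4  6.3  6.6  7.1]
-60 67 z [111.4 118.3 121.9] v [-8.4 -5.6 -4.7  6.9  7.7  8.2  9.1]
-50 66 z [111.4 118.1 121.9] v [-9.4 -6.7 -6.   8.3  8.8  9.3 10.1]
-40 72 z [111.3 117.7 121.9] v [-10.9  -7.9  -7.5   9.1  10.   10.4  11.1]
-30 71 z [111.2 117.7 121.8] v [-11.6  -9.4  -8.8  10.5  11.1  11.4  12.3]
30 43 z [110.9 115.9 121.7] v [-9.8 -8.5 10.1 10.9 11.3 11.6 11.8]
40 31 z [111.4 114.7 118.9] v [-9.7 -8.7  9.9 10.2 10.8 11.  11.2]
50 45 z [110.7 115.1 118.8] v [-10.2  -9.3  -8.6  -8.    9.6  10.2  10.7]
60 50 z [110.8 115.4 119.1] v [-11.4  -8.5  -8.   -0.6   9.4   9.6  10.3]
70 45 z [110.9 115.4 118.9] v [-9.6 -7.8 -7.4 -6.7  8.4  8.7  9.2]
```

View pics/lift.png

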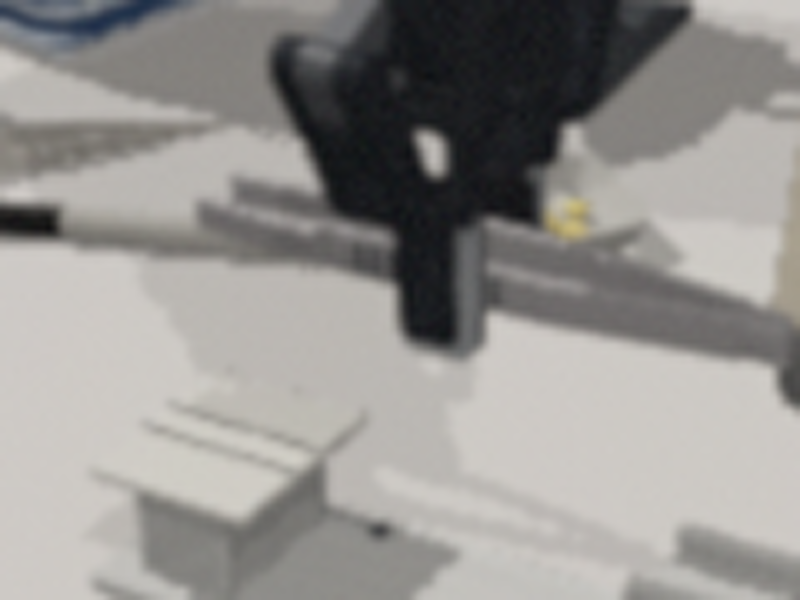

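```bash
python3 -c "
from workcell import ticket; print(ticket.finish_job())"
```

```text
the job is handed in; nothing more can be done
None
```

The job is handed in, with no verdict returned. The trigger was squeezed to its stop (43.0 mm) and had sprung back. The forceps are held level about 7 cm up at a 24.0–24.1 mm opening, the size given for the 12 mm gap; camera depth agrees only roughly. The boat and marker were not touched.

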